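# Press a reducing sleeve into a block heater

### The arm

A 6-joint arm with a two-finger parallel gripper is mounted at the origin on the work surface. World frame = base frame: x ahead of the robot, y to its left, z up, the work surface at z = 0. Lengths are in m, angles in rad, forces in N, time in s.
With the tool pointing down it reaches from about 0.35 to 0.85 m from the base axis. Payload 8.1 kg.
Tool frame: the origin (TCP) lies at the centre of the arm's flange, where the gripper is bolted on; the fingertips stand 186 mm ahead of it and the grasp point (between the pads) lies 167 mm ahead of it; z points along the fingers, y is the line along which they close (so a half turn about z gives the same grasp; the last joint's range is limited). The gripper opens to 93 mm and grips with 3 to 60 N. Pads are 15 mm wide; open, the fingers measure 128 mm over their backs; the gripper's body (75 mm by 188 mm) begins 65 mm behind the grasp point.
Start: joints at [1.205, 0.13, 1.488, -0, 1.523, -0.085], TCP at [0.166, 0.577, 0.405] pointing down, gripper open.
Joint ranges: [-2.96, 2.96], [-0.89, 2.26], [0.02, 2.5], [-1.34, 4.48], [0, 2.73], [-2.66, 2.66]. Speed limits (rad/s): [2.39, 2.39, 2.79, 3.14, 3.14, 3.14].

### API

Orientations are given as a rotation vector (axis times angle).
In Python, from plant import read_state, read_camera, camera_params, robot gives the robot as it stands.
- The arm moves only by the tool carry_out, never from a script. Its argument "targets" is a list of rows, each an object of numbers: "hand": the opening in per cent of the stroke, from 0 (shut) to 100 (fully open); "x", "y", "z": the shift along the tool's x, y, z in m; "ax", "ay", "az": the turn, a rotation vector about the tool's x, y, z in rad. In form: [{"hand": .., "x": .., "y": .., "z": .., "ax": .., "ay": .., "az": ..}, ...]. A call has 1 to 8 rows; each row is the pose to reach, as a shift and turn from the pose commanded when the call began, along the tool's axes at that moment; what a row does not reach only later rows make up. A row lasts 1/8 s, in which the tool goes at most 62.5 mm and 10.7 degrees, less where a joint would pass 70% of its speed; a pose out of reach is approached as far as the arm can. A call with a gripper value outside its range is refused whole. The fingers move at their own pace and stop on an object; "newtons" is the grip in N (left out, the last holds). Time passes only in rows, so rows that repeat a pose let the fingers close. It gives the time, the measured TCP pose, the force, the opening and the grip force at its end, in the units of the state.
- read_state(): the state, without advancing time (a new reading comes with each control period).
- read_camera(name): name is "side" or "top" or "wrist"; returns (picture, depth): 400x640x3 uint8, blue, green, red; 400x640 float32, m along the optical axis (not along the pixel's ray), 0 where there is no reading.
- camera_params(name): a dict with "fx", "fy", "cx", "cy" (pixels), "position" and "rotation" of the camera in the world. Camera axes: x right, y up, looking along -z (the intrinsics and any distortion apply to the point x, -y, -z); pixel columns grow to the right and rows downward; lengths in m; the calibration is good to about 2 mm. A picture is of the moment at which its call begins: read the wrist's pose just before it. camera_params takes no time and is no camera call; for the wrist camera it gives the pose at the moment of the call.
- robot.close_job(): hands the job in; it is judged then, once.
The state is a dict: "t": time; "q": joint angles; "dq": joint speeds; "joint_torque": joint torques, N m; "tool_pos": TCP position; "orientation": TCP orientation; "force": force on the tool from outside, world axes, zero at the start; "wrist_torque": the same for the moment, N m; "opening": finger opening in m; "gripper_force": force on a finger pad.
Only numpy, scipy, OpenCV 4.12 (cv2) and the standard library are available. Lean on these libraries where they do the work, as an engineer would, in place of code of your own. Each camera call takes 0.05 s, during which the arm holds its last target. There are 200 camera calls.

### The job

Take the bronze sleeve from the blue mat, start it stem-down in the one empty well of the block heater, and press it slowly and firmly home, never ramming it, until its shoulder bottoms flush on the metal block. Then let go and move clear, leaving the steel sleeve on the mat and the brown bottle undisturbed.

Things in the scene. Friction and masses are not known exactly. Their poses are not given: they have to be found in the camera images.
- bronze_sleeve_center (a point): Centre of the loose bronze-coloured flanged sleeve, upright on the blue mat, stem down: 60 mm tall, 0.15 kg, round about z. From the foot: stem 24 mm diameter, 28 mm long (first 5 mm taper from 19 mm); flange 36 mm diameter, 4 mm thick (its top 2 mm above this point); neck 22 mm diameter, 28 mm tall, to grip (40 to 50 N holds it while pressing).
- shoulder (a point): On the bronze sleeve's axis at the underside of its flange, 2 mm below its centre, 28 mm above its foot; z up along the sleeve. It meets the well's mouth when the sleeve is home.
- well (a point): Centre of the empty well's mouth, in the block's top face; z up. Well 25 mm diameter, 36 mm deep. Black rubber lugs grip the stem over its last 13 mm: resistance grows to 6 to 15 N. The block sinks too under the push, so the final height is not known beforehand. Home is a dead stop: a push of 20 N in all makes sure. Press at 10 mm/s or less; over 35 N of flange on block is ramming.
- block: Aluminium block in the heater, 124 x 124 x 40 mm, origin at its underside's centre, axes as the heater's. Three wells hold steel sleeves that stand 32 mm above its top. It starts 0 to 12 mm above its lowest place, different each time; 3 to 5 N of push slides it down to its stop, and it stays.
- heater: White block heater fixed to the bench, 250 x 170 mm, grey panel on its -x side. Origin on the bench; the empty well lies 5 mm to -x, 30 mm to +y of it (own axes). Fitted sleeves stand 60 mm from the well along heater +x, along -y, and at the corner between, so fingers have most room closing along the heater's x+y diagonal. Casing rim 78 mm high.
- steel_sleeve_center (a point): Centre of a loose steel-grey sleeve of the same shape, standing on the blue mat 70 mm or more from the bronze one. It is to be left alone.
- reagent: Brown bottle with a white cap, 60 mm diameter, 140 mm tall, origin at the centre of its underside. It is to be left alone.

How it is judged:
On the way, in this order (a step that is already met when the one before it is completed fails the run):
1. the bronze sleeve is started upright in the empty well (z of shoulder in the frame of well between 0.003 and 0.022 m and horizontal distance between shoulder and well below 0.004 m and angle between shoulder's own z axis and vertical below 0.12 rad), for 0.05 s.
2. the sleeve is pressed home, its shoulder down on the block (z of shoulder in the frame of well below 0.0015 m and horizontal distance between shoulder and well below 0.003 m), for 0.2 s.
At the end, for the whole second after the job is handed in: The bronze sleeve stands upright (within 0.08 rad) in the well with its shoulder within 1.5 mm of the block's top and 3 mm of the well's centre, released; the steel sleeve and the brown bottle are within 20 mm of where they started (all of step 2 and angle between shoulder's own z axis and vertical below 0.08 rad and distance of each of steel_sleeve_center, reagent from where it was at the start of the episode below 0.02 m); the robot touches nothing.
It fails at once if the sleeve is rammed: its flange bears on the block with over 35 N, or the whole sleeve (with the lugs' squeeze) with over 90 N (contact force between bronze_sleeve_c0 and block above 35 N or contact force between bronze_sleeve and block above 90 N).
It fails at once if the steel sleeve or the brown bottle is disturbed (moved over 20 mm) (distance of any of steel_sleeve_center, reagent from where it was at the start of the episode above 0.02 m).
It also fails if it takes over 48 s, if anything falls off the work surface, if the arm or the gripper's body presses on something with over 40 N, if the wrist force passes 120 N, or if a joint passes its speed limit or range.

## Working session

There is one attempt and no reset: what is moved stays moved. The work goes in short steps, Python scripts to look and compute and a tool call to move; the robot and the scene stay as the last step left them, time stands still between calls to the robot, and variables do not carry over. Pictures are saved under pics/ and viewed, at most 10 in all, crops included, and the job is handed in when it is done.

Besides the shell and the picture viewer there is one more tool, called after "Request:" by a JSON object that holds its "fn" and its "kwargs". carry_out: Moves the arm, as the interface text tells. Its arguments: {"type":"object","properties":{"targets":{"type":"array","items":{"type":"object","properties":{"hand":{"type":"number"},"x":{"type":"number"},"y":{"type":"number"},"z":{"type":"number"},"ax":{"type":"number"},"ay":{"type":"number"},"az":{"type":"number"}}}},"newtons":{"type":"number"}},"required":["targets"]}

```bash
mkdir -p pics; ls; cat > h.py <<'E'
from plant import read_state, read_camera, camera_params, robot
import numpy as np, cv2
from scipy.spatial.transform import Rotation as R
def cam(n):
    p=camera_params(n); im,d=read_camera(n); return im,d,p
def rot(p):
    r=np.array(p["rotation"]); return r if r.shape==(3,3) else R.from_rotvec(r).as_matrix()
def pts(u,v,d,p):
    c=np.stack([(u-p["cx"])/p["fx"]*d,-(v-p["cy"])/p["fy"]*d,-d],-1); return c@rot(p).T+np.array(p["position"])
def plane(u,v,z,p):
    r=pts(np.asarray(u,float),np.asarray(v,float),np.ones(np.shape(u)),p)-np.array(p["position"])
    return np.array(p["position"])+r*((z-p["position"][2])/r[...,2])[...,None]
E
python3 - <<'E'
from h import *
for n in("top","side","wrist"):
    im,d,p=cam(n); cv2.imwrite(f"pics/{n}0.png",im); np.savez(f"{n}0.npz",im=im,d=d); print(n,p)
s=read_state(); print(s)
E
```

```text
pics
top {'fx': 416.51312913931685, 'fy': 416.51312913931685, 'cx': 318.3609114425506, 'cy': 203.59093331180634, 'position': array([ 0.36179141, -0.05432399,  1.00833825]), 'rotation': array([ 0.13878778, -0.12838722, -1.5686401 ])}
side {'fx': 384.6979332479995, 'fy': 384.6979332479995, 'cx': 316.88727840091434, 'cy': 201.0590405834694, 'position': array([ 0.34558621, -0.61561547,  0.69193762]), 'rotation': array([ 0.78795435, -0.12241526, -0.30775739])}
wrist {'fx': 324.0344905832108, 'fy': 324.0344905832108, 'cx': 322.3056211928873, 'cy': 199.30161339441355, 'position': array([0.09339486, 0.59866441, 0.38326878]), 'rotation': array([-0.23937099, -0.17778204,  1.2814377 ])}
{'t': 0.15, 'q': array([ 1.20458649e+00,  1.31010874e-01,  1.48900530e+00, -2.01237347e-05,
        1.52298634e+00, -8.54242500e-02]), 'dq': array([-0.00256625, -0.00329261, -0.0028626 , -0.00133346,  0.00114287,
        0.00033163]), 'joint_torque': array([ 1.09079840e-03, -5.60473573e+01, -4.92336309e+01,  7.69164087e-02,
        3.05189495e-02, -1.15531438e-04]), 'tool_pos': array([0.16620361, 0.57635022, 0.40392746]), 'orientation': array([-4.39566454e-01, -3.11038917e+00,  2.16524627e-03]), 'force': array([ 0.54759518,  0.03077761, -0.14176509]), 'wrist_torque': array([-0.01093953,  0.00735049, -0.01666687]), 'gripper_force': 0.0, 'opening': 0.09315047156616159}
```

View pics/top0.png

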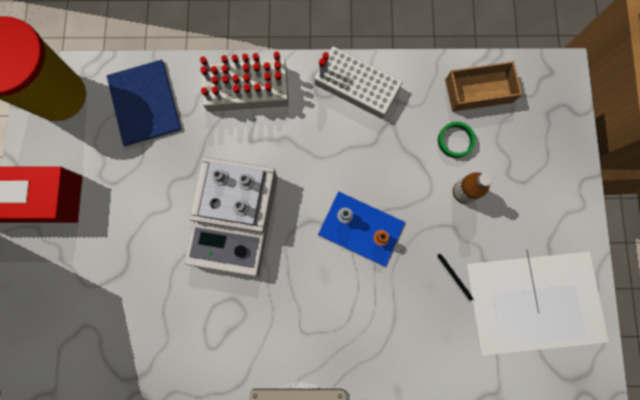

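View pics/side0.png

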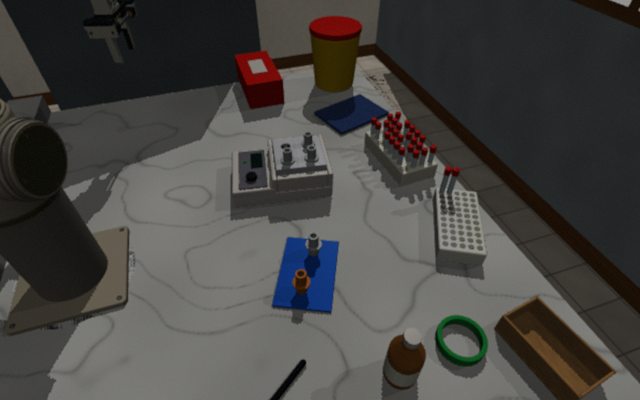

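The top view shows the bronze sleeve at (381,238), the steel one at (345,214), the empty well at (215,203), and fitted sleeves at (219,176), (246,181) and (241,208). The bottle is at (475,187). The side view agrees.

```bash
python3 - <<'E'
from h import *
p=camera_params("top"); a=np.load("top0.npz"); im,d=a["im"],a["d"]
v,u=np.mgrid[:400,:640]; P=pts(u,v,d,p)
hsv=cv2.cvtColor(im,cv2.COLOR_BGR2HSV)
def rep(n,m):
    Q=P[m]; z=np.percentile(Q[:,2],95); T=Q[Q[:,2]>z-.008]; print(n,m.sum(),"ztop",z.round(4),"mid",((T.max(0)+T.min(0))/2).round(4),"mean",T.mean(0).round(4))
def box(u0,v0,r): return (abs(u-u0)<r)&(abs(v-v0)<r)
m=box(381,238,14)&(hsv[...,0]<22)&(hsv[...,1]>120)&(d>0); rep("bronze",m)
rep("steel",box(345,214,9)&(P[...,2]>.02))
for c in((219,176),(246,181),(241,208)): rep(c,box(*c,8)&(P[...,2]>.09))
top=box(230,192,35)&(d>0); print("block z", np.percentile(P[box(228,195,8)][:,2],[10,50,90]), "mat z",np.median(P[box(365,215,3)][:,2]),P[box(365,215,0.5)])
# dark well
w=box(215,203,10)&(im.max(2)<90); k,l,st,ce=cv2.connectedComponentsWithStats(w.astype(np.uint8)); print(st,ce)
for z in(.07,.08): print(plane(ce[:,0],ce[:,1],z,p).round(4))
cv2.imwrite("pics/z.png",cv2.resize(im[145:280,170:420],None,fx=3.2,fy=3.2,interpolation=2))
E
```

```text
bronze 146 ztop 0.0663 mid [ 0.448  -0.1934  0.064 ] mean [ 0.4485 -0.1935  0.0647]
steel 172 ztop 0.0677 mid [ 0.501  -0.1101  0.065 ] mean [ 0.5012 -0.1101  0.0657]
(219, 176) 198 ztop 0.1226 mid [0.4767 0.0654 0.5616] mean [0.5739 0.167  0.1459]
(246, 181) 201 ztop 0.1227 mid [0.4713 0.0354 0.5615] mean [0.5672 0.1116 0.1351]
(241, 208) 193 ztop 0.1226 mid [0.4413 0.0401 0.5617] mean [0.5058 0.1181 0.1523]
block z [0.08733954 0.08913007 0.09131422] mat z 0.0057705330184383286 [[ 0.50542857 -0.16093823  0.00676049]]
[[     0      0    640    400 255950]
 [   210    199      9      9     50]] [[319.52067591 199.49941786]
 [213.66       202.48      ]]
[[ 0.5324 -0.0509  0.07  ]
 [ 0.5261  0.1916  0.07  ]]
[[ 0.5306 -0.0509  0.08  ]
 [ 0.5244  0.189   0.08  ]]
```

View pics/z.png

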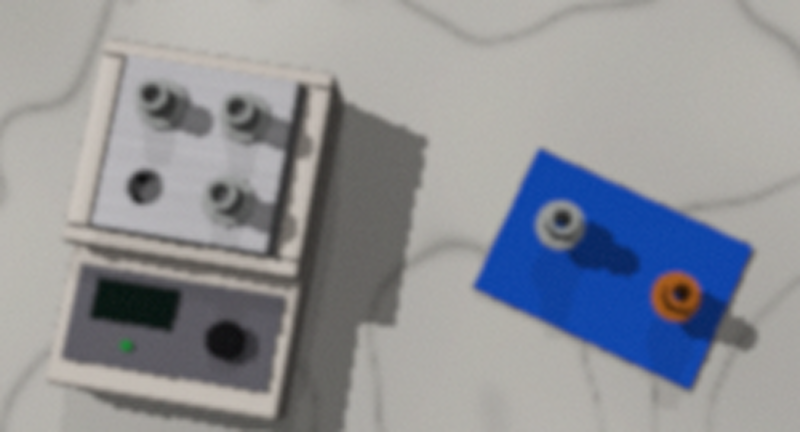

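Everything fits the known sizes: the mat is at about 6 mm, the sleeve tops at about 66 mm, and the block top at about 90 mm. The heater yaw is about -10°. I'll go over the well first with the fingers on its diagonal.

```bash
cat >> h.py <<'E'
def go(xyz,yaw,s=None):
    """tool-frame shift and turn to TCP at xyz, pointing down, tool y at world angle yaw (deg)"""
    s=s or read_state(); A=R.from_rotvec(s["orientation"]); y=np.radians(yaw)
    ty=np.array([np.cos(y),np.sin(y),0]); tz=np.array([0,0,-1.]); B=R.from_matrix(np.stack([np.cross(ty,tz),ty,tz],1))
    return A.inv().apply(np.array(xyz)-s["tool_pos"]).round(4),(A.inv()*B).as_rotvec().round(4)
E
python3 - <<'E'
from h import *
p=camera_params("wrist"); s=read_state(); A=R.from_rotvec(s["orientation"])
print("cam in tool",A.inv().apply(p["position"]-s["tool_pos"]),"axis",A.inv().apply(-rot(p)[:,2]))
print(go([.5226,.1866,.38],34.5))
a=np.load("top0.npz");pt=camera_params("top")
# block edges for yaw
e=plane([170+125/3.2,170+93/3.2],[145+55/3.2,145+228/3.2],.09,pt); print(e,np.degrees(np.arctan2(*(e[0]-e[1])[[1,0]])))
E
```

```text
cam in tool [0.07613584 0.00132986 0.02053488] axis [-2.74561084e-01 -9.24947831e-05  9.61569656e-01]
(array([-0.4504, -0.2757,  0.0243]), array([-1.400e-03,  4.000e-04,  6.879e-01]))
[[0.61594401 0.20074914 0.09      ]
 [0.49155637 0.21772738 0.09      ]] -7.772527884843738
```

Request:
{"fn": "carry_out", "kwargs": {"targets": [{"x": -0.45, "y": -0.276, "z": 0.024, "az": 0.7}, {"x": -0.45, "y": -0.276, "z": 0.024, "az": 0.7}, {"x": -0.45, "y": -0.276, "z": 0.024, "az": 0.7}, {"x": -0.45, "y": -0.276, "z": 0.024, "az": 0.7}, {"x": -0.45, "y": -0.276, "z": 0.024, "az": 0.7}, {"x": -0.45, "y": -0.276, "z": 0.024, "az": 0.7}, {"x": -0.45, "y": -0.276, "z": 0.024, "az": 0.7}, {"x": -0.45, "y": -0.276, "z": 0.024, "az": 0.7}]}}

```text
schema error: expected keys hand, x, y, z, ax, ay, az
```

Request:
{"fn": "carry_out", "kwargs": {"targets": [{"x": 0, "y": 0, "z": 0}, {"x": 0, "y": 0, "z": 0}, {"x": 0, "y": 0, "z": 0}]}}

```text
schema error: expected keys hand, x, y, z, ax, ay, az
```

```bash
python3 - <<'E'
from h import *
s=read_state(); im,d,p=cam("wrist"); cv2.imwrite("pics/w1.png",im); np.savez("w1.npz",im=im,d=d,pos=p["position"],r=p["rotation"]); print(s["t"],s["tool_pos"],s["orientation"],s["force"])
E
```

```text
0.15 [0.16620361 0.57635022 0.40392746] [-4.39566454e-01 -3.11038917e+00  2.16524627e-03] [ 0.54759518  0.03077761 -0.14176509]
```

View pics/w1.png

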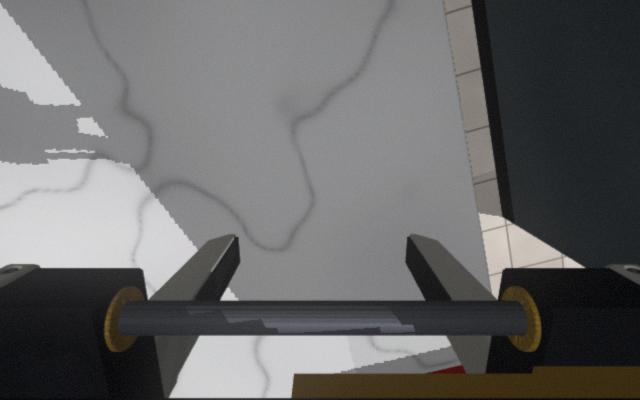

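The move was refused because every key is required. The picture only shows the bare bench from the start pose, with the fingertips at about (230,240) and (415,240). I'll repeat the move with all keys.

Request:
{"fn": "carry_out", "kwargs": {"targets": [{"hand": 100, "x": -0.45, "y": -0.276, "z": 0.024, "ax": 0, "ay": 0, "az": 0.7}, {"hand": 100, "x": -0.45, "y": -0.276, "z": 0.024, "ax": 0, "ay": 0, "az": 0.7}, {"hand": 100, "x": -0.45, "y": -0.276, "z": 0.024, "ax": 0, "ay": 0, "az": 0.7}, {"hand": 100, "x": -0.45, "y": -0.276, "z": 0.024, "ax": 0, "ay": 0, "az": 0.7}, {"hand": 100, "x": -0.45, "y": -0.276, "z": 0.024, "ax": 0, "ay": 0, "az": 0.7}, {"hand": 100, "x": -0.45, "y": -0.276, "z": 0.024, "ax": 0, "ay": 0, "az": 0.7}, {"hand": 100, "x": -0.45, "y": -0.276, "z": 0.024, "ax": 0, "ay": 0, "az": 0.7}, {"hand": 100, "x": -0.45, "y": -0.276, "z": 0.024, "ax": 0, "ay": 0, "az": 0.7}]}}

```text
t: 1.2
tool_pos: [0.504, 0.2059, 0.382]
orientation: [1.48, 2.771, 0.001]
force: [0.2, 0.8, 0.2]
opening: 0.0933
gripper_force: 0.0
```

```bash
python3 - <<'E'
from h import *
print(go([.5226,.1866,.38],37))
E
```

```text
(array([-0.0263,  0.0047,  0.002 ]), array([ 0.0004, -0.    , -0.0558]))
```

Request:
{"fn": "carry_out", "kwargs": {"targets": [{"hand": 100, "x": -0.06, "y": 0.005, "z": 0.02, "ax": 0, "ay": 0, "az": -0.05}, {"hand": 100, "x": -0.06, "y": 0.005, "z": 0.02, "ax": 0, "ay": 0, "az": -0.05}, {"hand": 100, "x": -0.06, "y": 0.005, "z": 0.02, "ax": 0, "ay": 0, "az": -0.05}, {"hand": 100, "x": -0.06, "y": 0.005, "z": 0.02, "ax": 0, "ay": 0, "az": -0.05}]}}

```text
t: 1.7
tool_pos: [0.54, 0.1617, 0.3626]
orientation: [1.408, 2.808, 0.001]
force: [0.0, 0.8, 0.1]
opening: 0.093
gripper_force: 0.0
```

```bash
python3 - <<'E'
from h import *
s=read_state(); im,d,p=cam("wrist"); cv2.imwrite("pics/w1.png",im); np.savez("w1.npz",im=im,d=d,pos=p["position"],r=p["rotation"]); print(s["t"],s["tool_pos"],s["orientation"],abs(s["dq"]).max())
E
```

```text
1.7 [0.54003749 0.16170749 0.36261255] [1.40785812e+00 2.80806566e+00 1.15956185e-03] 0.007457717831355399
```

View pics/w1.png

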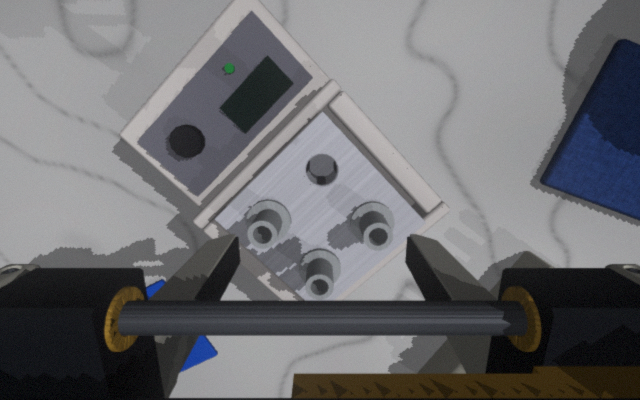

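The wrist view shows the empty well at (322,169), with fitted sleeve tops at (263,234), (378,236) and (319,287). The diagonal is aligned with the image.

```bash
python3 - <<'E'
from h import *
a=np.load("w1.npz"); im,d=a["im"],a["d"]; p=dict(camera_params("wrist"),position=a["pos"],rotation=a["r"])
v,u=np.mgrid[:400,:640]; P=pts(u,v,d,p); g=cv2.cvtColor(im,cv2.COLOR_BGR2GRAY)
zb=np.median(P[190:200,310:335,2]); print("block z",zb, "bench",np.median(P[30:60,340:380,2]))
print(g[169,296:350:2]); 
roi=np.zeros_like(g); roi[146:192,298:346]=255
for th in(100,115,130):
    m=((g<th)&(roi>0)).astype(np.uint8); c=max(cv2.findContours(m,0,2)[0],key=cv2.contourArea); h=cv2.convexHull(c)
    Q=plane(h[:,0,0],h[:,0,1],zb,p)[:,:2].astype(np.float32); print(th,"circle",cv2.minEnclosingCircle(Q),"ell",cv2.fitEllipse(Q), cv2.boundingRect(c))
for c in((263,234),(378,236),(319,287)):
    b=(abs(u-c[0])<18)&(abs(v-c[1])<18)&(P[...,2]>zb+.027)&(P[...,2]<zb+.037)
    Q=plane(u[b],v[b],np.median(P[b][:,2]),p)[:,:2].astype(np.float32); print(c,b.sum(),np.median(P[b][:,2]),cv2.minEnclosingCircle(Q))
E
```

```text
block z 0.0890213799760661 bench -0.0004295617281431241
[169 171 169 168 160  71  54  89  99  97  98 102  95  95  98  97  95  95
  99  49  57 136 165 167 174 168 167]
100 circle ((0.5229840874671936, 0.1855512112379074), 0.012527590617537498) ell ((0.5233101844787598, 0.18533876538276672), (0.02339824289083481, 0.02487931400537491), 121.72589874267578) (306, 155, 32, 30)
115 circle ((0.5231359004974365, 0.18544146418571472), 0.012795415706932545) ell ((0.5233074426651001, 0.185511514544487), (0.024600328877568245, 0.025152070447802544), 103.33877563476562) (306, 154, 32, 32)
130 circle ((0.5232418179512024, 0.1853993982076645), 0.013051813468337059) ell ((0.5233079791069031, 0.18556749820709229), (0.025150300934910774, 0.02574203349649906), 96.82254028320312) (306, 154, 32, 32)
(263, 234) 510 0.12078437000794223 ((0.5135882496833801, 0.1266879290342331), 0.011977793648838997)
(378, 236) 504 0.12076904991917116 ((0.5817294120788574, 0.1758241206407547), 0.012154429219663143)
(319, 287) 490 0.12069032999907038 ((0.5718222856521606, 0.11689601093530655), 0.012398647144436836)
```

```bash
python3 - <<'E'
from h import *
print(go([.466,-.2175,.34],36))
E
```

```text
(array([-0.2596, -0.2864,  0.0225]), array([0.001 , 0.0002, 0.0134]))
```

Request:
{"fn": "carry_out", "kwargs": {"targets": [{"hand": 100, "x": -0.26, "y": -0.286, "z": 0.02, "ax": 0, "ay": 0, "az": 0.013}, {"hand": 100, "x": -0.26, "y": -0.286, "z": 0.02, "ax": 0, "ay": 0, "az": 0.013}, {"hand": 100, "x": -0.26, "y": -0.286, "z": 0.02, "ax": 0, "ay": 0, "az": 0.013}, {"hand": 100, "x": -0.26, "y": -0.286, "z": 0.02, "ax": 0, "ay": 0, "az": 0.013}, {"hand": 100, "x": -0.26, "y": -0.286, "z": 0.02, "ax": 0, "ay": 0, "az": 0.013}, {"hand": 100, "x": -0.26, "y": -0.286, "z": 0.02, "ax": 0, "ay": 0, "az": 0.013}, {"hand": 100, "x": -0.26, "y": -0.286, "z": 0.02, "ax": 0, "ay": 0, "az": 0.013}, {"hand": 100, "x": -0.26, "y": -0.286, "z": 0.02, "ax": 0, "ay": 0, "az": 0.013}]}}

```text
t: 2.75
tool_pos: [0.4666, -0.2184, 0.3423]
orientation: [1.429, 2.797, 0.001]
force: [-0.4, -1.1, 1.0]
opening: 0.0931
gripper_force: 0.0
```

Request:
{"fn": "carry_out", "kwargs": {"targets": [{"hand": 80, "x": 0, "y": 0, "z": 0, "ax": 0, "ay": 0, "az": 0}, {"hand": 80, "x": 0, "y": 0, "z": 0, "ax": 0, "ay": 0, "az": 0}]}}

```text
t: 3.0
tool_pos: [0.4669, -0.2173, 0.3422]
orientation: [1.425, 2.8, 0.0]
force: [-0.0, -0.6, -0.7]
opening: 0.0781
gripper_force: 0.0
```

```bash
python3 - <<'E'
from h import *
s=read_state(); im,d,p=cam("wrist"); cv2.imwrite("pics/w2.png",im); print(s["t"],s["tool_pos"],abs(s["dq"]).max(),s["opening"])
v,u=np.mgrid[:400,:640]; P=pts(u,v,d,p); hsv=cv2.cvtColor(im,cv2.COLOR_BGR2HSV)
m=(hsv[...,0]<22)&(hsv[...,1]>110)&(hsv[...,2]>50)&(d>0)&(P[...,2]>.01)&(P[...,2]<.08)
zt=np.percentile(P[m][:,2],97); print("px",m.sum(),"ztop",zt,u[m].min(),u[m].max(),v[m].min(),v[m].max())
b=(P[...,2]>zt-.005)&(P[...,2]<zt+.004)&(abs(P[...,:2]-P[m][:,:2].mean(0)).max(-1)<.025)
Q=plane(u[b],v[b],zt,p)[:,:2].astype(np.float32); print("neck top",b.sum(),cv2.minEnclosingCircle(Q))
b=m&(abs(P[...,2]-(zt-.028))<.003); Q=plane(u[b],v[b],zt-.028,p)[:,:2].astype(np.float32); print("flange",b.sum(),cv2.minEnclosingCircle(Q))
E
```

```text
3.0 [ 0.46693813 -0.21725154  0.3421804 ] 0.00494512081634864 0.0780988977594163
px 1094 ztop 0.0664969027176692 275 341 143 357
neck top 240 ((0.4503178000450134, -0.19273163378238678), 0.011123035103082657)
flange 525 ((0.44998791813850403, -0.1922953873872757), 0.01733790710568428)
```

View pics/w2.png

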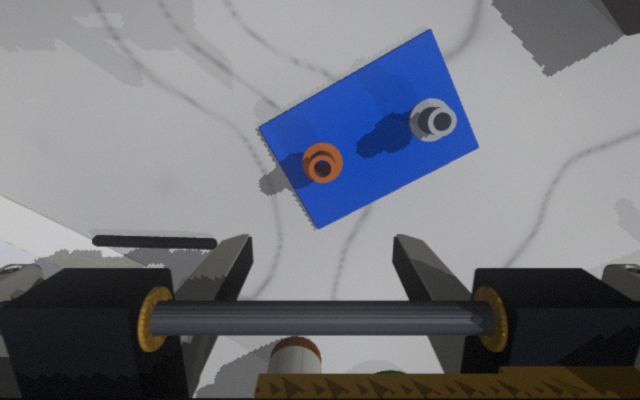

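The bronze neck top is at (322,162) and the steel sleeve at (435,120). The measured radii, 11.1 and 17.3 mm, match the given sizes. I'll go down onto the neck.

```bash
python3 - <<'E'
from h import *
print(go([.4502,-.1926,.227],36))
E
```

```text
(array([0.0299, 0.0011, 0.1151]), array([0.0002, 0.0001, 0.0009]))
```

Request:
{"fn": "carry_out", "kwargs": {"newtons": 45, "targets": [{"hand": 80, "x": 0.03, "y": 0.001, "z": 0.02, "ax": 0, "ay": 0, "az": 0}, {"hand": 80, "x": 0.03, "y": 0.001, "z": 0.06, "ax": 0, "ay": 0, "az": 0}, {"hand": 80, "x": 0.03, "y": 0.001, "z": 0.09, "ax": 0, "ay": 0, "az": 0}, {"hand": 80, "x": 0.03, "y": 0.001, "z": 0.105, "ax": 0, "ay": 0, "az": 0}, {"hand": 80, "x": 0.03, "y": 0.001, "z": 0.115, "ax": 0, "ay": 0, "az": 0}, {"hand": 80, "x": 0.03, "y": 0.001, "z": 0.115, "ax": 0, "ay": 0, "az": 0}]}}

```text
t: 3.8
tool_pos: [0.4498, -0.1939, 0.2271]
orientation: [-1.428, -2.798, -0.0]
force: [0.7, -0.1, -0.5]
opening: 0.0748
gripper_force: 0.0
```

Request:
{"fn": "carry_out", "kwargs": {"newtons": 45, "targets": [{"hand": 40, "x": 0, "y": 0, "z": 0, "ax": 0, "ay": 0, "az": 0}, {"hand": 30, "x": 0, "y": 0, "z": 0, "ax": 0, "ay": 0, "az": 0}, {"hand": 10, "x": 0, "y": 0, "z": 0, "ax": 0, "ay": 0, "az": 0}, {"hand": 0, "x": 0, "y": 0, "z": 0, "ax": 0, "ay": 0, "az": 0}, {"hand": 0, "x": 0, "y": 0, "z": 0, "ax": 0, "ay": 0, "az": 0}, {"hand": 0, "x": 0, "y": 0, "z": 0, "ax": 0, "ay": 0, "az": 0}]}}

```text
t: 4.55
tool_pos: [0.4496, -0.1939, 0.227]
orientation: [-1.428, -2.798, -0.0]
force: [0.2, -1.0, 0.8]
opening: 0.0209
gripper_force: 45.0
```

Request:
{"fn": "carry_out", "kwargs": {"targets": [{"hand": 0, "x": 0, "y": 0, "z": -0.03, "ax": 0, "ay": 0, "az": 0}, {"hand": 0, "x": 0, "y": 0, "z": -0.08, "ax": 0, "ay": 0, "az": 0}, {"hand": 0, "x": 0, "y": 0, "z": -0.13, "ax": 0, "ay": 0, "az": 0}, {"hand": 0, "x": 0, "y": 0, "z": -0.15, "ax": 0, "ay": 0, "az": 0}, {"hand": 0, "x": 0, "y": 0, "z": -0.15, "ax": 0, "ay": 0, "az": 0}]}}

```text
t: 5.18
tool_pos: [0.4501, -0.1942, 0.3788]
orientation: [1.426, 2.795, -0.0]
force: [0.4, 0.4, -2.4]
opening: 0.0214
gripper_force: 45.0
```

```bash
python3 - <<'E'
from h import *
s=read_state(); im,d,p=cam("wrist"); cv2.imwrite("pics/w3.png",im)
v,u=np.mgrid[:400,:640]; P=pts(u,v,d,p); hsv=cv2.cvtColor(im,cv2.COLOR_BGR2HSV)
m=(hsv[...,0]<22)&(hsv[...,1]>110)&(hsv[...,2]>50)&(d>0)&(P[...,2]>.12)&(v<310)
A=R.from_rotvec(s["orientation"]); T=A.inv().apply(P[m]-s["tool_pos"]); print(m.sum(),u[m].min(),u[m].max(),v[m].min(),v[m].max(),T.min(0),T.max(0))
print(s["force"],s["opening"],s["tool_pos"]); print(go([.5233,.1855,.377],35.6))
E
```

```text
3038 268 376 215 309 [-0.01003164 -0.01419199  0.0827477 ] [0.03659524 0.01660283 0.21368467]
[ 0.36657271  0.42375888 -2.42903445] 0.021353534553819643 [ 0.45005811 -0.19417467  0.37878484]
(array([ 2.641e-01,  2.823e-01, -2.000e-04]), array([0.0002, 0.0005, 0.0056]))
```

View pics/w3.png

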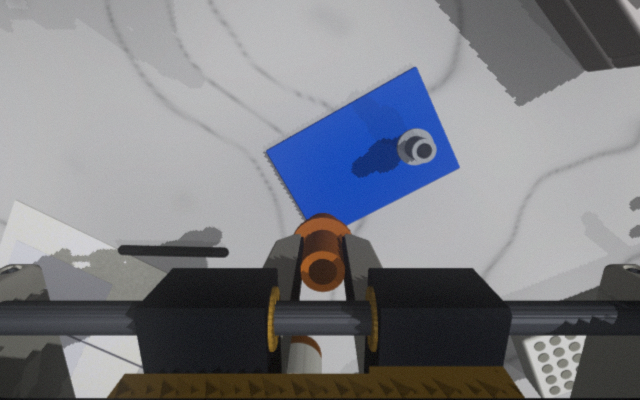

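The sleeve is held upright, with its neck top at (321,270) and flange at (322,228). I'll work out its axis in the tool frame while I carry it to the well.

```bash
python3 - <<'E'
from h import *
im=cv2.imread("pics/w3.png"); s=read_state(); p=camera_params("wrist"); A=R.from_rotvec(s["orientation"]); hsv=cv2.cvtColor(im,cv2.COLOR_BGR2HSV)
v,u=np.mgrid[:400,:640]
def tool(u,v,zt):
    r=A.inv().apply(pts(np.array([u],float),np.array([v],float),np.ones(1),p)[0]-p["position"]); c=A.inv().apply(p["position"]-s["tool_pos"]); return (c+r*(zt-c[2])/r[2]).round(4)
g=((hsv[...,0]<22)&(hsv[...,1]>110)&(abs(u-321)<35)&(v>205)&(v<300)).astype(np.uint8)
print("rows",[(y,np.flatnonzero(g[y]).min(),np.flatnonzero(g[y]).max()) for y in range(210,294,4) if g[y].any()], np.flatnonzero(g.any(1))[[0,-1]])
vb=np.flatnonzero(g[:,321]).max(); print("neck near edge(tool x-11mm?)",tool(321,vb,.161),"flange far",tool(321,np.flatnonzero(g[:,321]).min(),.189))
E
```

```text
rows [(218, np.int64(312), np.int64(334)), (222, np.int64(305), np.int64(340)), (226, np.int64(300), np.int64(345)), (230, np.int64(296), np.int64(349)), (234, np.int64(301), np.int64(344)), (238, np.int64(304), np.int64(341)), (242, np.int64(304), np.int64(338)), (246, np.int64(305), np.int64(338)), (250, np.int64(304), np.int64(339)), (254, np.int64(304), np.int64(341)), (258, np.int64(302), np.int64(341)), (262, np.int64(301), np.int64(343)), (266, np.int64(300), np.int64(344)), (270, np.int64(300), np.int64(344)), (274, np.int64(301), np.int64(344)), (278, np.int64(301), np.int64(343)), (282, np.int64(304), np.int64(340)), (286, np.int64(308), np.int64(336)), (290, np.int64(317), np.int64(328))] [215 295]
neck near edge(tool x-11mm?) [-0.0094  0.0005  0.161 ] flange far [0.0193 0.0004 0.189 ]
```

Request:
{"fn": "carry_out", "kwargs": {"targets": [{"hand": 0, "x": 0.02, "y": 0.022, "z": 0, "ax": 0, "ay": 0, "az": 0}, {"hand": 0, "x": 0.06, "y": 0.064, "z": 0, "ax": 0, "ay": 0, "az": 0}, {"hand": 0, "x": 0.1, "y": 0.107, "z": 0, "ax": 0, "ay": 0, "az": 0}, {"hand": 0, "x": 0.14, "y": 0.15, "z": 0, "ax": 0, "ay": 0, "az": 0}, {"hand": 0, "x": 0.18, "y": 0.193, "z": 0, "ax": 0, "ay": 0, "az": 0}, {"hand": 0, "x": 0.22, "y": 0.236, "z": 0, "ax": 0, "ay": 0, "az": 0}, {"hand": 0, "x": 0.25, "y": 0.268, "z": 0, "ax": 0, "ay": 0, "az": 0}, {"hand": 0, "x": 0.264, "y": 0.282, "z": 0, "ax": 0, "ay": 0, "az": 0.005}]}}

```text
t: 6.22
tool_pos: [0.5224, 0.1876, 0.374]
orientation: [-1.43, -2.793, 0.004]
force: [-1.2, -0.7, -0.7]
opening: 0.021
gripper_force: 45.0
```

Request:
{"fn": "carry_out", "kwargs": {"targets": [{"hand": 0, "x": 0, "y": 0, "z": 0, "ax": 0, "ay": 0, "az": 0}, {"hand": 0, "x": 0, "y": 0, "z": 0, "ax": 0, "ay": 0, "az": 0}]}}

```text
t: 6.48
tool_pos: [0.5227, 0.1847, 0.3754]
orientation: [-1.434, -2.793, 0.003]
force: [-0.5, -0.3, -1.5]
opening: 0.0213
gripper_force: 45.0
```

```bash
python3 - <<'E'
from h import *
s=read_state(); print(s["t"],s["tool_pos"],s["force"]); print(go([.5233,.1855,.32],35.6))
E
```

```text
6.475 [0.52268783 0.18468474 0.37536185] [-0.54831894 -0.34334964 -1.49665074]
(array([0.0003, 0.0011, 0.0554]), array([-0.0027, -0.0006,  0.0006]))
```

Request:
{"fn": "carry_out", "kwargs": {"targets": [{"hand": 0, "x": -0.001, "y": 0.0007, "z": 0.015, "ax": -0.0025, "ay": 0, "az": 0}, {"hand": 0, "x": -0.001, "y": 0.0007, "z": 0.03, "ax": -0.0025, "ay": 0, "az": 0}, {"hand": 0, "x": -0.001, "y": 0.0007, "z": 0.043, "ax": -0.0025, "ay": 0, "az": 0}, {"hand": 0, "x": -0.001, "y": 0.0007, "z": 0.053, "ax": -0.0025, "ay": 0, "az": 0}, {"hand": 0, "x": -0.001, "y": 0.0007, "z": 0.058, "ax": -0.0025, "ay": 0, "az": 0}, {"hand": 0, "x": -0.001, "y": 0.0007, "z": 0.058, "ax": -0.0025, "ay": 0, "az": 0}, {"hand": 0, "x": -0.001, "y": 0.0007, "z": 0.058, "ax": -0.0025, "ay": 0, "az": 0}]}}

```text
t: 7.35
tool_pos: [0.5244, 0.185, 0.3196]
orientation: [1.434, 2.793, 0.005]
force: [-0.6, 0.2, -2.2]
opening: 0.0212
gripper_force: 45.0
```

```bash
python3 - <<'E'
from h import *
s=read_state(); print(s["t"],s["tool_pos"],s["force"]); print(go([.5233+.0007+.0002,.1855-.001-.0002,.31],35.6))
im,d,p=cam("wrist"); im2,_,_=cam("side")
cv2.imwrite("pics/c1.png",np.hstack([cv2.resize(im[150:310,222:422],None,fx=2,fy=2),cv2.resize(im2[120:200,240:340],None,fx=4,fy=4,interpolation=2)]))
E
```

```text
7.35 [0.52444875 0.18503082 0.31963407] [-0.63906439  0.23322603 -2.15992711]
(array([-0.0004, -0.0007,  0.0096]), array([0.0034, 0.0003, 0.0008]))
```

View pics/c1.png

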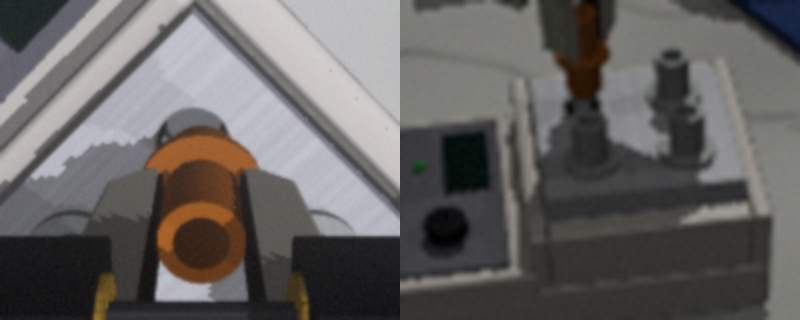

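The sleeve is just above the well. In the wrist crop the well rim spans about x 158–228 and the flange 146–258, so the sleeve is a bit right of the well. I'll measure that properly.

```bash
python3 - <<'E'
from h import *
im,d,p=cam("wrist"); s=read_state(); A=R.from_rotvec(s["orientation"]); print(s["tool_pos"])
g=cv2.cvtColor(im,cv2.COLOR_BGR2GRAY); hsv=cv2.cvtColor(im,cv2.COLOR_BGR2HSV)
v,u=np.mgrid[:400,:640]
def tool(u,v,zw): return A.inv().apply(plane(u,v,zw,p)-s["tool_pos"])
for y in range(203,223,3): print(y,g[y,292:348].tolist())
m=((g<125)&(hsv[...,1]<60)&(abs(u-319)<22)&(v>198)&(v<222)).astype(np.uint8)
c=max(cv2.findContours(m,0,1)[0],key=cv2.contourArea)[:,0]; x0,y0,w,h=cv2.boundingRect(c); print("bbox",x0,y0,w,h)
zb=.089
# rim: topmost pixel per column + outermost
top=np.array([(x,c[c[:,0]==x][:,1].min()) for x in range(x0+3,x0+w-3) if (c[:,0]==x).any()])
T=tool(top[:,0],top[:,1],zb)[:,:2]
from scipy.optimize import least_squares
f=least_squares(lambda q:np.hypot(*(T-q).T)-.0125,T.mean(0)-[.012,0],loss="soft_l1",f_scale=5e-4); print("well in tool",f.x,"rms",np.sqrt(np.mean(f.fun**2)))
o=((hsv[...,0]<22)&(hsv[...,1]>110)&(abs(u-321)<35)&(v>195)&(v<300)); r=[(np.flatnonzero(o[y]).min(),np.flatnonzero(o[y]).max()) for y in range(260,284,3)]; print("neck",r)
uc=np.mean(r); print("neck y",tool(uc,270.,s["tool_pos"][2]-.161))
E
```

```text
[0.52441904 0.1849763  0.31961689]
203 [172, 175, 178, 173, 174, 176, 176, 176, 174, 174, 175, 175, 174, 173, 179, 179, 179, 180, 179, 177, 174, 172, 166, 164, 166, 162, 154, 167, 172, 175, 177, 179, 184, 187, 187, 187, 188, 191, 190, 186, 185, 187, 188, 190, 189, 190, 190, 192, 190, 190, 186, 183, 185, 188, 186, 195]
206 [170, 173, 174, 176, 172, 175, 174, 175, 173, 173, 177, 176, 179, 176, 176, 164, 144, 131, 121, 117, 113, 109, 110, 111, 111, 110, 111, 109, 111, 115, 110, 112, 113, 116, 122, 130, 151, 178, 186, 188, 189, 192, 191, 192, 193, 193, 192, 188, 186, 183, 187, 190, 193, 194, 194, 195]
209 [176, 178, 176, 175, 169, 171, 175, 176, 179, 181, 177, 170, 154, 134, 114, 107, 108, 113, 109, 110, 112, 111, 112, 107, 107, 107, 111, 110, 110, 108, 109, 109, 109, 109, 107, 108, 108, 110, 112, 121, 154, 182, 188, 190, 187, 186, 185, 191, 192, 195, 196, 195, 196, 194, 193, 193]
212 [171, 171, 172, 174, 176, 177, 179, 180, 174, 164, 134, 86, 54, 77, 102, 111, 107, 106, 110, 109, 107, 108, 106, 107, 108, 104, 102, 100, 98, 97, 97, 97, 100, 101, 99, 106, 105, 106, 109, 104, 69, 80, 122, 
[... 535 characters left out ...]
 184, 186, 188, 189, 188, 191, 190, 187]
221 [114, 115, 113, 108, 103, 105, 105, 81, 63, 44, 53, 70, 74, 64, 70, 84, 88, 104, 105, 108, 110, 106, 112, 111, 107, 113, 110, 103, 109, 109, 116, 111, 108, 112, 111, 111, 111, 108, 111, 110, 110, 112, 109, 108, 105, 94, 90, 89, 102, 137, 176, 190, 192, 189, 188, 186]
bbox 298 204 39 18
well in tool [ 0.00090048 -0.00166858] rms 0.0002271964394593918
neck [(np.int64(302), np.int64(342)), (np.int64(301), np.int64(343)), (np.int64(300), np.int64(344)), (np.int64(300), np.int64(344)), (np.int64(300), np.int64(344)), (np.int64(300), np.int64(344)), (np.int64(301), np.int64(343)), (np.int64(304), np.int64(341))]
neck y [0.00148248 0.00109784 0.16100411]
```

Request:
{"fn": "carry_out", "kwargs": {"targets": [{"hand": 0, "x": -0.0004, "y": -0.0018, "z": 0, "ax": 0.0025, "ay": 0, "az": 0}, {"hand": 0, "x": -0.0004, "y": -0.0018, "z": 0, "ax": 0.0025, "ay": 0, "az": 0}, {"hand": 0, "x": -0.0004, "y": -0.0018, "z": 0.002, "ax": 0.0025, "ay": 0, "az": 0}, {"hand": 0, "x": -0.0004, "y": -0.0018, "z": 0.004, "ax": 0.0025, "ay": 0, "az": 0}, {"hand": 0, "x": -0.0004, "y": -0.0018, "z": 0.004, "ax": 0.0025, "ay": 0, "az": 0}]}}

```text
t: 8.12
tool_pos: [0.5229, 0.1835, 0.3147]
orientation: [-1.435, -2.794, 0.001]
force: [-0.3, -0.2, -1.1]
opening: 0.0211
gripper_force: 45.0
```

```bash
python3 - <<'E'
from h import *
s=read_state(); print(s["tool_pos"],s["orientation"],s["force"],go([.5233,.1855,.31],35.6))
im,d,p=cam("wrist"); cv2.imwrite("pics/c2.png",cv2.resize(im[190:310,242:402],None,fx=4,fy=4,interpolation=2))
E
```

```text
[0.52289272 0.1834945  0.31466574] [-1.43495604e+00 -2.79425202e+00  5.89690120e-04] [-0.25012829 -0.20231495 -1.11928452] (array([0.0014, 0.0015, 0.0047]), array([-0.0005, -0.0002,  0.0006]))
```

View pics/c2.png

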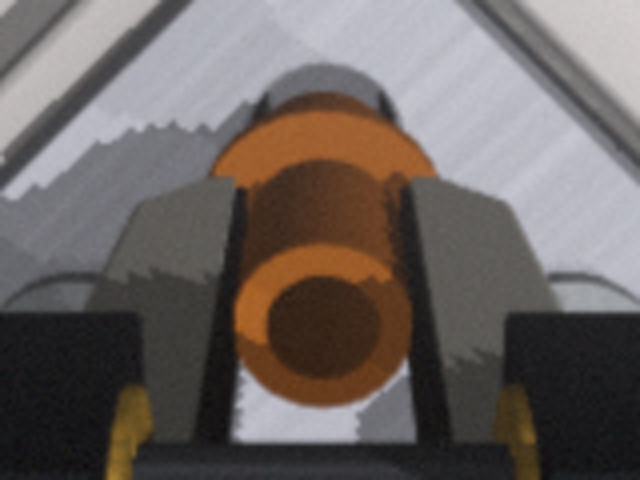

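The well rim and flange are now both centred at crop x of about 325, so they are aligned. I'll go down slowly.

Request:
{"fn": "carry_out", "kwargs": {"targets": [{"hand": 0, "x": 0, "y": 0, "z": 0.001, "ax": 0, "ay": 0, "az": 0}, {"hand": 0, "x": 0, "y": 0, "z": 0.002, "ax": 0, "ay": 0, "az": 0}, {"hand": 0, "x": 0, "y": 0, "z": 0.003, "ax": 0, "ay": 0, "az": 0}, {"hand": 0, "x": 0, "y": 0, "z": 0.004, "ax": 0, "ay": 0, "az": 0}, {"hand": 0, "x": 0, "y": 0, "z": 0.005, "ax": 0, "ay": 0, "az": 0}, {"hand": 0, "x": 0, "y": 0, "z": 0.006, "ax": 0, "ay": 0, "az": 0}, {"hand": 0, "x": 0, "y": 0, "z": 0.007, "ax": 0, "ay": 0, "az": 0}, {"hand": 0, "x": 0, "y": 0, "z": 0.008, "ax": 0, "ay": 0, "az": 0}]}}

```text
t: 9.18
tool_pos: [0.523, 0.1835, 0.3069]
orientation: [-1.435, -2.795, 0.0]
force: [0.7, -0.6, -1.3]
opening: 0.021
gripper_force: 45.0
```

Request:
{"fn": "carry_out", "kwargs": {"targets": [{"hand": 0, "x": 0, "y": 0, "z": 0.001, "ax": 0, "ay": 0, "az": 0}, {"hand": 0, "x": 0, "y": 0, "z": 0.002, "ax": 0, "ay": 0, "az": 0}, {"hand": 0, "x": 0, "y": 0, "z": 0.003, "ax": 0, "ay": 0, "az": 0}, {"hand": 0, "x": 0, "y": 0, "z": 0.004, "ax": 0, "ay": 0, "az": 0}, {"hand": 0, "x": 0, "y": 0, "z": 0.005, "ax": 0, "ay": 0, "az": 0}, {"hand": 0, "x": 0, "y": 0, "z": 0.006, "ax": 0, "ay": 0, "az": 0}, {"hand": 0, "x": 0, "y": 0, "z": 0.007, "ax": 0, "ay": 0, "az": 0}, {"hand": 0, "x": 0, "y": 0, "z": 0.008, "ax": 0, "ay": 0, "az": 0}]}}

```text
t: 10.18
tool_pos: [0.5229, 0.1836, 0.299]
orientation: [-1.435, -2.795, -0.0]
force: [-1.6, 0.9, -0.8]
opening: 0.0211
gripper_force: 45.0
```

Request:
{"fn": "carry_out", "kwargs": {"targets": [{"hand": 0, "x": 0, "y": 0, "z": 0.001, "ax": 0, "ay": 0, "az": 0}, {"hand": 0, "x": 0, "y": 0, "z": 0.002, "ax": 0, "ay": 0, "az": 0}, {"hand": 0, "x": 0, "y": 0, "z": 0.003, "ax": 0, "ay": 0, "az": 0}, {"hand": 0, "x": 0, "y": 0, "z": 0.004, "ax": 0, "ay": 0, "az": 0}, {"hand": 0, "x": 0, "y": 0, "z": 0.005, "ax": 0, "ay": 0, "az": 0}, {"hand": 0, "x": 0, "y": 0, "z": 0.006, "ax": 0, "ay": 0, "az": 0}, {"hand": 0, "x": 0, "y": 0, "z": 0.007, "ax": 0, "ay": 0, "az": 0}, {"hand": 0, "x": 0, "y": 0, "z": 0.008, "ax": 0, "ay": 0, "az": 0}]}}

```text
t: 11.18
tool_pos: [0.523, 0.1836, 0.291]
orientation: [-1.435, -2.795, 0.0]
force: [-3.5, 1.3, 1.6]
opening: 0.0214
gripper_force: 45.0
```

Request:
{"fn": "carry_out", "kwargs": {"targets": [{"hand": 0, "x": 0.0002, "y": -0.0002, "z": 0.001, "ax": 0, "ay": 0, "az": 0}, {"hand": 0, "x": 0.0003, "y": -0.0002, "z": 0.002, "ax": 0, "ay": 0, "az": 0}, {"hand": 0, "x": 0.0003, "y": -0.0002, "z": 0.003, "ax": 0, "ay": 0, "az": 0}, {"hand": 0, "x": 0.0003, "y": -0.0002, "z": 0.004, "ax": 0, "ay": 0, "az": 0}]}}

```text
t: 11.68
tool_pos: [0.5227, 0.1836, 0.287]
orientation: [1.435, 2.794, 0.0]
force: [-1.5, 1.2, 1.0]
opening: 0.021
gripper_force: 45.0
```

Request:
{"fn": "carry_out", "kwargs": {"targets": [{"hand": 0, "x": 0, "y": 0, "z": 0.001, "ax": 0, "ay": 0, "az": 0}, {"hand": 0, "x": 0, "y": 0, "z": 0.002, "ax": 0, "ay": 0, "az": 0}, {"hand": 0, "x": 0, "y": 0, "z": 0.003, "ax": 0, "ay": 0, "az": 0}]}}

```text
t: 12.05
tool_pos: [0.5228, 0.1837, 0.2841]
orientation: [1.435, 2.794, 0.0]
force: [-2.4, 1.2, 3.2]
opening: 0.021
gripper_force: 45.0
```

Request:
{"fn": "carry_out", "kwargs": {"targets": [{"hand": 0, "x": 0, "y": 0, "z": 0.001, "ax": 0, "ay": 0, "az": 0}, {"hand": 0, "x": 0, "y": 0, "z": 0.002, "ax": 0, "ay": 0, "az": 0}]}}

```text
t: 12.3
tool_pos: [0.5228, 0.1837, 0.2822]
orientation: [1.435, 2.794, 0.0]
force: [-2.8, 0.3, 3.5]
opening: 0.0212
gripper_force: 45.0
```

Request:
{"fn": "carry_out", "kwargs": {"targets": [{"hand": 0, "x": 0, "y": 0, "z": 0.001, "ax": 0, "ay": 0, "az": 0}, {"hand": 0, "x": 0, "y": 0, "z": 0.002, "ax": 0, "ay": 0, "az": 0}]}}

```text
t: 12.55
tool_pos: [0.5228, 0.1837, 0.2802]
orientation: [1.435, 2.794, 0.0]
force: [-2.0, 0.5, 6.4]
opening: 0.0214
gripper_force: 45.0
```

Request:
{"fn": "carry_out", "kwargs": {"targets": [{"hand": 0, "x": 0, "y": 0, "z": 0.001, "ax": 0, "ay": 0, "az": 0}, {"hand": 0, "x": 0, "y": 0, "z": 0.002, "ax": 0, "ay": 0, "az": 0}]}}

```text
t: 12.8
tool_pos: [0.5228, 0.1837, 0.2783]
orientation: [1.435, 2.794, 0.0]
force: [-3.1, 0.6, 5.6]
opening: 0.0213
gripper_force: 45.0
```

Request:
{"fn": "carry_out", "kwargs": {"targets": [{"hand": 0, "x": 0, "y": 0, "z": 0.001, "ax": 0, "ay": 0, "az": 0}, {"hand": 0, "x": 0, "y": 0, "z": 0.002, "ax": 0, "ay": 0, "az": 0}]}}

```text
t: 13.05
tool_pos: [0.5228, 0.1837, 0.2765]
orientation: [1.435, 2.794, 0.001]
force: [-3.1, 0.3, 7.3]
opening: 0.021
gripper_force: 45.0
```

Request:
{"fn": "carry_out", "kwargs": {"targets": [{"hand": 0, "x": 0, "y": 0, "z": 0.001, "ax": 0, "ay": 0, "az": 0}, {"hand": 0, "x": 0, "y": 0, "z": 0.002, "ax": 0, "ay": 0, "az": 0}]}}

```text
t: 13.3
tool_pos: [0.5229, 0.1837, 0.275]
orientation: [1.435, 2.794, 0.001]
force: [-8.2, -0.2, 16.7]
opening: 0.0216
gripper_force: 45.0
```

Request:
{"fn": "carry_out", "kwargs": {"targets": [{"hand": 0, "x": 0, "y": 0, "z": 0.0002, "ax": 0, "ay": 0, "az": 0}, {"hand": 0, "x": 0, "y": 0, "z": 0.0004, "ax": 0, "ay": 0, "az": 0}]}}

```text
t: 13.55
tool_pos: [0.5229, 0.1837, 0.2749]
orientation: [1.435, 2.794, 0.001]
force: [-6.2, -0.2, 15.0]
opening: 0.0209
gripper_force: 45.0
```

```bash
python3 - <<'E'
from h import *
s=read_state(); print(s["tool_pos"],s["force"],go([.5233,.1855,.31],35.6))
im,d,p=cam("wrist"); im2,_,_=cam("side")
v,u=np.mgrid[:400,:640]; P=pts(u,v,d,p); hsv=cv2.cvtColor(im,cv2.COLOR_BGR2HSV)
o=(hsv[...,0]<22)&(hsv[...,1]>110)&(abs(u-321)<40)&(v>180)&(v<300)
print("flange top z",[P[(o)&(abs(v-y)<2)&(abs(u-322)<8)][:,2].mean().round(4) for y in range(208,300,8) if (o&(abs(v-y)<2)&(abs(u-322)<8)).any()])
print("block z",np.median(P[200:206,315:330,2]),np.median(P[190:196,315:330,2]), "v range",v[o].min(),v[o].max())
cv2.imwrite("pics/c3.png",np.hstack([cv2.resize(im[150:310,222:422],None,fx=2,fy=2),cv2.resize(im2[120:200,240:340],None,fx=4,fy=4,interpolation=2)]))
E
```

```text
[0.52286518 0.18374551 0.27493111] [-6.23935317 -0.24331469 14.98684065] (array([ 0.0012,  0.0014, -0.0351]), array([0.0007, 0.0003, 0.0007]))
flange top z [np.float64(0.0945), np.float64(0.0855), np.float64(0.0888), np.float64(0.0997), np.float64(0.1097), np.float64(0.1168), np.float64(0.0928), np.float64(0.1017), np.float64(0.1098), np.float64(0.1134)]
block z 0.08142799574295821 0.08163053248448286 v range 216 291
```

View pics/c3.png

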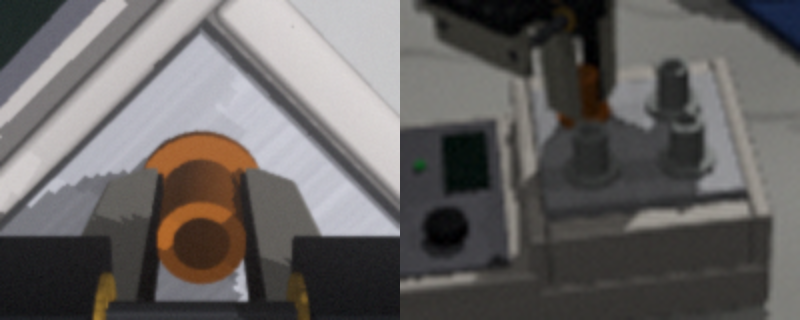

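The block has sunk to about 81.5 mm. The flange top reads about 85.5 mm, i.e. block plus 4 mm, so the sleeve looks seated at crop (202,150). I'll bring the push up to about 20 N to make sure.

Request:
{"fn": "carry_out", "kwargs": {"targets": [{"hand": 0, "x": 0, "y": 0, "z": 0.0003, "ax": 0, "ay": 0, "az": 0}, {"hand": 0, "x": 0, "y": 0, "z": 0.0005, "ax": 0, "ay": 0, "az": 0}, {"hand": 0, "x": 0, "y": 0, "z": 0.0005, "ax": 0, "ay": 0, "az": 0}]}}

```text
t: 14.02
tool_pos: [0.5229, 0.1838, 0.275]
orientation: [1.434, 2.794, 0.001]
force: [-7.9, -1.2, 17.3]
opening: 0.0213
gripper_force: 45.0
```

Request:
{"fn": "carry_out", "kwargs": {"targets": [{"hand": 0, "x": 0, "y": 0, "z": 0.0003, "ax": 0, "ay": 0, "az": 0}, {"hand": 0, "x": 0, "y": 0, "z": 0.0006, "ax": 0, "ay": 0, "az": 0}, {"hand": 0, "x": 0, "y": 0, "z": 0.0006, "ax": 0, "ay": 0, "az": 0}, {"hand": 0, "x": 0, "y": 0, "z": 0.0006, "ax": 0, "ay": 0, "az": 0}]}}

```text
t: 14.52
tool_pos: [0.5229, 0.1838, 0.2749]
orientation: [1.435, 2.794, 0.001]
force: [-10.7, -0.2, 21.6]
opening: 0.0215
gripper_force: 45.0
```

That is a dead stop at over 20 N. I'll unload 1 mm, release and rise.

Request:
{"fn": "carry_out", "kwargs": {"targets": [{"hand": 0, "x": 0, "y": 0, "z": -0.0005, "ax": 0, "ay": 0, "az": 0}, {"hand": 0, "x": 0, "y": 0, "z": -0.001, "ax": 0, "ay": 0, "az": 0}, {"hand": 45, "x": 0, "y": 0, "z": -0.001, "ax": 0, "ay": 0, "az": 0}, {"hand": 45, "x": 0, "y": 0, "z": -0.001, "ax": 0, "ay": 0, "az": 0}, {"hand": 45, "x": 0, "y": 0, "z": -0.001, "ax": 0, "ay": 0, "az": 0}, {"hand": 45, "x": 0, "y": 0, "z": -0.001, "ax": 0, "ay": 0, "az": 0}]}}

```text
t: 15.28
tool_pos: [0.5226, 0.1836, 0.2732]
orientation: [-1.435, -2.794, 0.001]
force: [-0.3, -0.4, -0.2]
opening: 0.0421
gripper_force: 0.0
```

Request:
{"fn": "carry_out", "kwargs": {"targets": [{"hand": 45, "x": 0, "y": 0, "z": -0.01, "ax": 0, "ay": 0, "az": 0}, {"hand": 45, "x": 0, "y": 0, "z": -0.03, "ax": 0, "ay": 0, "az": 0}, {"hand": 45, "x": 0, "y": 0, "z": -0.06, "ax": 0, "ay": 0, "az": 0}, {"hand": 45, "x": 0, "y": 0, "z": -0.09, "ax": 0, "ay": 0, "az": 0}, {"hand": 45, "x": -0.035, "y": 0, "z": -0.1, "ax": 0, "ay": 0, "az": 0}, {"hand": 45, "x": -0.035, "y": 0, "z": -0.1, "ax": 0, "ay": 0, "az": 0}, {"hand": 45, "x": -0.035, "y": 0, "z": -0.1, "ax": 0, "ay": 0, "az": 0}]}}

```text
t: 16.15
tool_pos: [0.5429, 0.1553, 0.3742]
orientation: [1.436, 2.794, 0.001]
force: [0.1, -0.7, -0.1]
opening: 0.0415
gripper_force: 0.0
```

```bash
python3 - <<'E'
from h import *
im,d,p=cam("wrist"); v,u=np.mgrid[:400,:640]; P=pts(u,v,d,p); hsv=cv2.cvtColor(im,cv2.COLOR_BGR2HSV)
m=(hsv[...,0]<22)&(hsv[...,1]>110)&(hsv[...,2]>50)&(d>0)&(P[...,2]>.06)&(P[...,2]<.13)&(np.hypot(P[...,0]-.5233,P[...,1]-.1855)<.03)
zt=np.percentile(P[m][:,2],95); f=m&(P[...,2]<zt-.025)
ring=(np.hypot(P[...,0]-.5233,P[...,1]-.1855)>.022)&(np.hypot(P[...,0]-.5233,P[...,1]-.1855)<.03)&(abs(P[...,2]-.082)<.006)
print("top",zt,"flange",np.percentile(P[f][:,2],[20,50,80]),"block",np.median(P[ring][:,2]))
for b,z in((m&(P[...,2]>zt-.004),zt),(f,zt-.028)): print(cv2.minEnclosingCircle(plane(u[b],v[b],z,p)[:,:2].astype(np.float32)))
im,d,p=cam("top"); P=pts(u,v,d,p); b=(abs(u-345)<9)&(abs(v-214)<9)&(P[...,2]>.02); T=P[b]; T=T[T[:,2]>np.percentile(T[:,2],95)-.008]; print("steel",b.sum(),(T.max(0)+T.min(0))/2)
s=read_state(); print(s["t"],s["tool_pos"],s["force"])
E
```

```text
top 0.11429030408377251 flange [0.08503841 0.08561094 0.08616877] block 0.08156932082602444
((0.5235790014266968, 0.18500229716300964), 0.011188662610948086)
((0.5234745740890503, 0.18511183559894562), 0.01772351562976837)
steel 172 [ 0.5010708  -0.11020532  0.06467497]
16.25 [0.54258213 0.15566569 0.37331916] [ 0.3029656  -0.63668697  0.0374643 ]
```

The sleeve is seated (flange top 4.0 mm above the block), upright and centred, and the steel sleeve hasn't moved. I'm handing the job in.

```bash
python3 -c "
from plant import robot
print(robot.close_job())"
```

```text
the job is handed in; nothing more can be done
None
```

The bronze sleeve is pressed home in the empty well and released, with its flange measured flush on the block. The steel sleeve has not moved, the bottle was never approached (I did not re-measure it), and the job was handed in at about 16 s; no verdict came back.

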